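Close the stiff-lidded tool chest onto its roller catch

TASK

Close up the open plywood tool chest on the bench: push its lid from behind until it is well past upright and starts to drop, then keep off it and let its own weight swing it down until it rests a little ajar on the roller catch. Then press the middle of its front edge gently down until the catch snaps and the lid meets its stop, hold it down firmly there (about 20 N) for a second to seat it, and let go. Never push on anything with more than 30 N, and leave the tape roll, the glue bottle and the sanding block where they are.

Things in the scene. Friction and masses are not known exactly. Their poses are not given: they have to be found in the camera images.
- chest: Open-topped plywood tool chest fixed to the bench, 200 (x) by 280 (y) by 100 mm high, walls 9 mm. Origin: centre of its underside, at bench height. Its +x face carries the lid's hinge (along y, at x = +100, z = 102 mm); its -x face is the front and carries the steel roller catch at the middle of the rim.
- lid (a joint): Lid angle: 0 level, 1.57 upright, more = leaning back behind the hinge (stop at 1.95). Starts at 1.66 to 1.82. Hinge friction (0.18 N m) holds it still up to 0.35 rad either side of upright; a damper (0.5 N m s/rad) slows it. 3 to 10 N near its edge moves it. Below about 1.1 it drops by itself in 2 to 4 s and rests ajar on the catch at about 0.14. Shut: 0 to 0.06. Reading noise about 0.01.
- lid_edge (a point): Middle of the lid's free edge, on its outer face (the face pushed from behind, the top when shut). The lid is a flat plywood board, 230 mm from hinge to edge, 280 along the hinge, 12 thick, about 0.55 kg. Level, its top is 114 mm over the bench and its edge 30 mm out from the chest's front. Axes: x from edge to hinge, y along the hinge, z out of the outer face.
- lid_hinge (a point): Point on the hinge line, at the middle of the lid's length, 102 mm over the bench; same axes as lid_edge.
- catch (a point): Middle of the roller catch on the chest's front face, 102 mm over the bench. Pressing the lid's edge above it with 5 to 12 N snaps the lid's tongue past the sprung roller after 5 to 10 mm; the force drops and the lid falls onto two hard buffers. These are screw-adjusted, different each time and not measured: the shut lid's edge is 0 to 14 mm above level, 18 to 33 mm below the ajar rest.
- tape_mid (a point): Centre of a roll of masking tape lying flat, 100 mm across, 24 mm high. Bystander, in front of the chest.
- glue_mid (a point): Centre of a white glue bottle standing up, 54 mm across, 140 mm high. Bystander, behind the chest (hinge side).
- sander_mid (a point): Centre of a cork sanding block 110 by 65 by 30 mm, lying flat. Bystander, behind the chest (hinge side), beside the bottle.

How it is judged:
On the way, in this order (a step that is already met when the one before it is completed fails the run):
1. the lid is pushed past upright (below 1.45 rad) (value of joint lid below 1.45 rad), for 0.05 s.
2. it swings down with nothing touching it (below 0.5 rad, not yet home) (value of joint lid between 0.09 and 0.5 rad and not (contact force between any of the fingers, the arm and anything else above 0.3 N)), for 0.2 s.
3. the shut lid is pressed down on its stop with over 12 N (and under 30 N) (value of joint lid below 0.075 rad and contact force between the fingers and anything else above 12 N), for 0.4 s.
At the end, for the whole second after the job is handed in: The lid lies shut, snapped under the catch (below 0.075 rad) and at rest (value of joint lid below 0.075 rad and velocity of joint lid between -0.05 and 0.05 rad/s); the robot touches nothing.
It fails at once if the robot pushes on anything with more than 30 N (contact force between any of the fingers, the arm and anything else above 30 N).
It fails at once if the lid is slammed (falls faster than 1.8 rad/s) (value of joint lid above 0.2 rad and velocity of joint lid below -1.8 rad/s).
It fails at once if the robot pushes the lid on its way down (between 0.8 and 0.2 rad) instead of letting it fall (value of joint lid between 0.2 and 0.8 rad and contact force between any of the fingers, the arm and anything else above 1 N).
It fails at once if the tape roll, glue bottle or sanding block is moved more than 30 mm (distance of any of tape_mid, glue_mid, sander_mid from where it was at the start of the episode above 0.03 m).
It also fails if it takes over 59 s, if anything falls off the work surface, if the arm or the gripper's body presses on something with over 40 N, if the wrist force passes 120 N, or if a joint passes its speed limit or range.

ROBOT

A 6-joint arm with a two-finger parallel gripper is mounted at the origin on the work surface. World frame = base frame: x ahead of the robot, y to its left, z up, the work surface at z = 0. Lengths are in m, angles in rad, forces in N, time in s.
With the tool pointing down it reaches from about 0.225 to 0.875 m from the base axis. Payload 3.4 kg.
Tool frame: the origin (TCP) lies midway between the tips of the shut fingers; the grasp point (between the pads) lies 19 mm behind it; z points along the fingers, y is the direction in which the jaws open and shut (so a half turn about z gives the same grasp; the last joint's range is limited). The gripper opens to 85 mm and grips with 20 to 120 N. Pads are 22 mm wide; open, the fingers measure 114 mm over their backs; the gripper's body (76 mm by 85 mm) begins 54 mm behind the grasp point. The pads swing forward as they close: fully open they stand 13 mm farther back than shut.
Start: joints at [-1.326, 0.276, 1.505, -0, 1.361, -0.121], TCP at [0.206, -0.537, 0.231] pointing down, gripper open.
Joint ranges: [-2.89, 2.89], [-0.75, 2.08], [0.22, 2.7], [-1.18, 4.32], [0.11, 2.71], [-2.7, 2.7]. Speed limits (rad/s): [2.57, 2.57, 3.14, 3.14, 3.14, 3.14].

INTERFACE

Orientations are given as a unit quaternion [x, y, z, w].
In Python, from cell import ctrl gives the robot as it stands.
- The arm moves only by the tool move_arm, never from a script. Its argument "plan" is a list that holds one entry, the list of rows, each a list of 7 numbers: the shift along the tool's x, y, z in m, then the turn, a rotation vector about the tool's x, y, z in degrees, then the opening, from 0 (shut) to 1 (fully open). In form: [[[dx, dy, dz, wx, wy, wz, jaw], ...]]. A call has 1 to 8 rows; each row is the pose to reach, as a shift and turn from the pose measured when the call began, along the tool's axes at that moment; what a row does not reach only later rows make up. A row lasts 1/8 s, in which the tool goes at most 62.5 mm and 10.7 degrees, less where a joint would pass 70% of its speed; a pose out of reach is approached as far as the arm can. A call with a gripper value outside its range is refused whole. The fingers move at their own pace and stop on an object; "squeeze" is the grip in N (left out, the last holds). Time passes only in rows, so rows that repeat a pose let the fingers close. It gives the time, the measured TCP pose, the force and the opening at its end, in the units of the state.
- ctrl.state(): the state, without advancing time (a new reading comes with each control period).
- ctrl.grab_frame(name): name is "side" or "top" or "wrist"; returns a dict with "frame" (480x640x3 uint8, red, green, blue), "K" (3x3 intrinsics, pixels), "world_to_cam" (4x4, takes a point from world to camera coordinates); the wrist camera has in their place "tool_from_camera" (4x4, takes a point from camera to tool coordinates, whose origin is the TCP and whose axes are the flange's). Camera axes: x right, y down, z forward; pixel columns grow to the right and rows downward; lengths in m; the calibration is good to about 2 mm. A picture is of the moment at which its call begins: read the wrist's pose just before it. There is no depth.
- ctrl.finish_job(): hands the job in, once; it reports no verdict.
The state is a dict: "t": time; "qpos": joint angles; "qvel": joint speeds; "joint_efforts": joint torques, N m; "ee_pos": TCP position; "ee_rot": TCP orientation; "force": force on the tool from outside, world axes, zero at the start; "wrist_torque": the same for the moment, N m; "width": finger opening in m.
Only numpy, scipy, OpenCV 4.12 (cv2) and the standard library are available. Lean on these libraries where they do the work, as an engineer would, in place of code of your own. Each camera call takes 0.05 s, during which the arm holds its last target. There are 200 camera calls.

## Working session

There is one attempt and no reset: what is moved stays moved. The work goes in short steps, Python scripts to look and compute and a tool call to move; the robot and the scene stay as the last step left them, time stands still between calls to the robot, and variables do not carry over. Pictures are saved under pics/ and viewed, about 8 in all and at most 12, crops included, and the job is handed in when it is done.

Besides the shell and the picture viewer there is one more tool, called after "Call:" as a command line: name --argument value ..., lists and objects as JSON in quotes. move_arm: Moves the arm, as the interface text tells. Its arguments: {"type":"object","properties":{"plan":{"type":"array","items":{"type":"array","items":{"type":"array","items":{"type":"number"}}}},"squeeze":{"type":"number"}},"required":["plan"]}

```bash
mkdir -p pics; cat > h.py <<'E'
import numpy as np, cv2
from cell import ctrl
from scipy.spatial.transform import Rotation as R
def save(n,f):
    d=ctrl.grab_frame(n); cv2.imwrite(f"pics/{f}.png",d["frame"][:,:,::-1])
    np.savez(f"pics/{f}.npz",**{k:v for k,v in d.items()}); return d
def ray(f,u,v):
    d=np.load(f"pics/{f}.npz"); T=np.linalg.inv(d["world_to_cam"])
    r=T[:3,:3]@np.linalg.inv(d["K"])@[u,v,1]; return T[:3,3],r
def atz(f,u,v,z):
    o,r=ray(f,u,v); return o+r*(z-o[2])/r[2]
def proj(f,p):
    d=np.load(f"pics/{f}.npz"); c=d["world_to_cam"]@np.r_[p,1]; q=d["K"]@c[:3]; return q[:2]/q[2]
E
python3 - <<'E'
from h import *
save("top","top0");save("side","side0")
a=cv2.imread("pics/top0.png");b=cv2.imread("pics/side0.png")
s=ctrl.state();print(s)
for f in("top0","side0"):print(ray(f,320,240))
E
```

```text
{'t': 0.1, 'qpos': array([-1.32599052e+00,  2.76591138e-01,  1.50602930e+00,  3.63046585e-06,
        1.36071113e+00, -1.21027620e-01]), 'qvel': array([-0.001207  , -0.00167709, -0.0052412 ,  0.0011187 , -0.0014243 ,
       -0.00130691]), 'joint_efforts': array([ 2.45036426e-03, -4.17696619e+01, -2.46403456e+01, -1.62373044e-04,
        5.80073320e-03, -1.30357984e-05]), 'ee_pos': array([ 0.20555754, -0.53648779,  0.23048328]), 'ee_rot': array([ 9.83317028e-01,  1.81897954e-01, -5.20041061e-05, -8.67904441e-04]), 'force': array([ 0.11581414,  0.13576995, -0.0929926 ]), 'wrist_torque': array([ 0.00075169, -0.04208008,  0.00732377]), 'width': 0.08516326028434545}
(array([ 0.37728933, -0.00924495,  1.10370257]), array([ 0.17516301,  0.03414931, -0.98410619]))
(array([0.30646123, 0.40206626, 0.81338029]), array([ 0.32761802, -0.45172028, -0.82983402]))
```

View pics/top0.png

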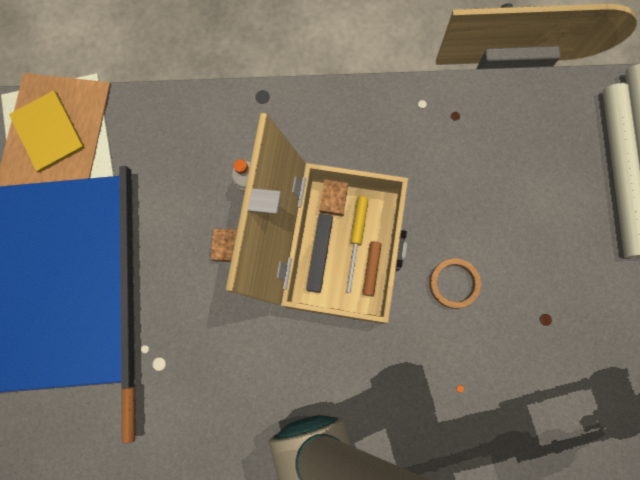

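View pics/side0.png

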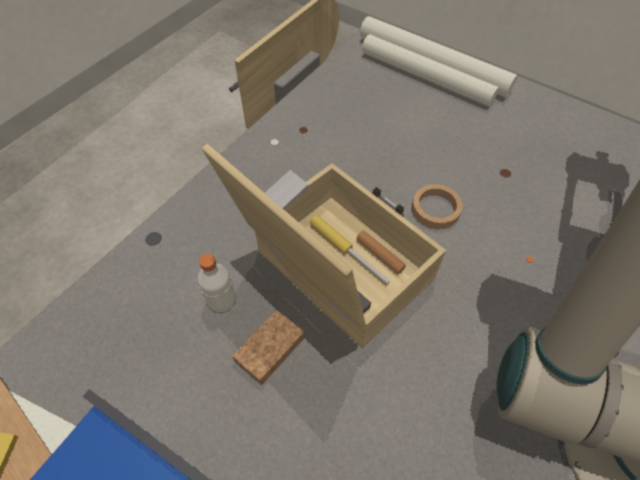

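The top view shows the rim corners at (305,165), (407,178), (387,321) and (284,305). The lid's free edge runs from (264,114) to (230,290), the bottle cap is at (240,166), the sanding block at (223,244) and the tape roll at (456,284). In the side view the lid edge runs from (206,148) to (362,320).

```bash
python3 - <<'E'
from h import *
from scipy.optimize import least_squares
np.set_printoptions(precision=4,suppress=True)
C=[(307,164),(407,178),(387,321),(284,305)]
P=np.array([atz("top0",*c,.1) for c in C]);print(P)
# fit chest: x,y,yaw, lid angle
def pts(p):
    x,y,w,a=p; Rz=R.from_euler('z',w).as_matrix(); o=np.array([x,y,0])
    c=[(.1,-.14,.1),(-.1,-.14,.1),(-.1,.14,.1),(.1,.14,.1)]
    L=[]
    for s in(-.14,.14):
        e=np.array([.1-.23*np.cos(a),s,.102+.23*np.sin(a)]); n=np.array([np.sin(a),0,np.cos(a)])*.012
        L+= [e,e+n]
    return [o+Rz@np.array(q) for q in c],[o+Rz@q for q in L]
def res(p,full=False):
    c,L=pts(p); r=[proj("top0",q)-m for q,m in zip(c,C)]
    r+=[proj("side0",c[1])-(333,166),proj("side0",c[2])-(443,250)]
    r+=[(proj("top0",L[1])-(263,114)),proj("top0",L[3])-(229,290)]
    r+=[proj("side0",L[1])-(205,149),proj("side0",L[3])-(357,321)]
    return np.array(r) if full else np.ravel(r)
best=min((least_squares(res,[*P[:,:2].mean(0),w,1.75],loss='soft_l1') for w in np.arange(-3,3.2,1)),key=lambda s:s.cost)
print(best.x,best.cost);print(res(best.x,True))
print(np.array(pts(best.x)[1]))
T=lambda q:R.from_euler('z',-best.x[2]).as_matrix()@(np.array(q)-[best.x[0],best.x[1],0])
for n,u,v,z in(("cap",240,166,.135),("sander",223,244,.03),("tape",456,284,.024)):
    q=atz("top0",u,v,z);print(n,q,T(q))
for n,u,v,z in(("cap",208,259,.14),("sander",268,343,.03),("glue base",222,302,.0),("tape",438,205,.024)):
    q=atz("side0",u,v,z);print(n,q,T(q))
E
```

```text
[[ 0.7077  0.0479  0.1   ]
 [ 0.6731 -0.1455  0.1   ]
 [ 0.401  -0.0947  0.1   ]
 [ 0.4349  0.0953  0.1   ]]
[ 0.5526 -0.0232  1.3971  1.7518] 64.70964469415067
[[ -1.6145   0.0453]
 [  0.237   -0.0313]
 [  1.6367   1.9813]
 [ -2.2349   1.6226]
 [ -0.5791  -2.3781]
 [  4.6518  -0.0321]
 [ -0.9582  -0.2764]
 [ -0.0612   2.986 ]
 [ -0.2248  -2.5574]
 [ -3.658  -47.6485]]
[[0.7149 0.0918 0.3282]
 [0.7169 0.1035 0.3261]
 [0.4391 0.1402 0.3282]
 [0.4412 0.1519 0.3261]]
cap [0.6964 0.1731 0.135 ] [ 0.2183 -0.1077  0.135 ]
sander [0.5656 0.2266 0.03  ] [0.2483 0.0303 0.03  ]
tape [ 0.4726 -0.2419  0.024 ] [-0.2292  0.041   0.024 ]
cap [0.6971 0.1703 0.14  ] [ 0.2156 -0.109   0.14  ]
sander [0.5649 0.1961 0.03  ] [0.2182 0.0258 0.03  ]
glue base [0.6937 0.1756 0.    ] [ 0.2202 -0.1047  0.    ]
tape [ 0.4736 -0.2365  0.024 ] [-0.2237  0.0409  0.024 ]
```

```bash
cat >> h.py <<'E'
CH=np.array([.5526,-.0232,0]); W=1.397
def cw(q): return CH+R.from_euler('z',W).as_matrix()@np.array(q,float)
def to(pw,yaw=W-np.pi/2,s=None):
    s=s or ctrl.state(); r0=R.from_quat(s["ee_rot"])
    rt=R.from_euler('z',yaw)*R.from_euler('x',np.pi)
    return np.round(np.r_[r0.inv().apply(np.array(pw)-s["ee_pos"]),(r0.inv()*rt).as_rotvec(degrees=True)],4)
def lid(f="st"):
    pass
E
python3 - <<'E'
from h import *
print(cw([.225,0,.285]))
print(to([.2,-.53,.45]),to(cw([.225,0,.45])),to([.42,-.2,.45]))
E
```

```text
[0.59150761 0.19841046 0.285     ]
[-2.80000e-03 -8.40000e-03 -2.19500e-01 -9.98000e-02  1.47000e-02
  3.09185e+01] [ 6.23300e-01 -5.48600e-01 -2.18400e-01 -9.98000e-02  1.47000e-02
  3.09185e+01] [ 3.20700e-01 -2.37900e-01 -2.19000e-01 -9.98000e-02  1.47000e-02
  3.09185e+01]
```

Call:
move_arm --plan '[[[0,0,-0.06,0,0,5,0],[0,0,-0.12,0,0,10,0],[0,0,-0.18,0,0,15,0],[0.03,-0.02,-0.22,0,0,20,0],[0.08,-0.06,-0.22,0,0,25,0],[0.13,-0.09,-0.22,0,0,31,0],[0.18,-0.13,-0.22,0,0,31,0],[0.23,-0.17,-0.22,0,0,31,0]]]' --squeeze 30

```text
t: 1.1
ee_pos: [0.3588, -0.2966, 0.4504]
ee_rot: [0.996, -0.088, -0.0, -0.001]
force: [1.3, -0.7, -0.0]
width: 0.0001
```

```bash
python3 - <<'E'
from h import *
s=ctrl.state();print(s["ee_pos"],s["width"],to(cw([.225,0,.45])))
E
```

```text
[ 0.3587644  -0.29664292  0.45040632] 6.755123648234444e-05 [ 0.1426 -0.5281  0.0014 -0.1213  0.049  -0.1127]
```

Call:
move_arm --plan '[[[0.015,-0.055,0,0,0,0,0],[0.03,-0.11,0,0,0,0,0],[0.045,-0.165,0,0,0,0,0],[0.06,-0.22,0,0,0,0,0],[0.075,-0.275,0,0,0,0,0],[0.09,-0.33,0,0,0,0,0],[0.105,-0.385,0,0,0,0,0],[0.12,-0.44,0,0,0,0,0]]]'

```text
t: 2.1
ee_pos: [0.5542, 0.1174, 0.4508]
ee_rot: [0.996, -0.088, -0.001, -0.001]
force: [0.4, -0.6, 0.6]
width: 0.0001
```

Call:
move_arm --plan '[[[0.01,-0.04,0,0,0,0,0],[0.023,-0.088,0,0,0,0,0],[0.023,-0.088,0,0,0,0,0],[0.023,-0.088,0.05,0,0,0,0],[0.023,-0.088,0.1,0,0,0,0],[0.023,-0.088,0.14,0,0,0,0],[0.023,-0.088,0.165,0,0,0,0],[0.023,-0.088,0.165,0,0,0,0]]]'

```text
t: 3.1
ee_pos: [0.5904, 0.1991, 0.2837]
ee_rot: [0.996, -0.088, -0.003, 0.0]
force: [-0.1, 1.1, 0.6]
width: -0.0001
```

```bash
python3 - <<'E'
from h import *
s=ctrl.state();print(s["ee_pos"],s["force"],to(cw([.225,0,.285])),to(cw([.168,0,.285])))
save("side","side1")
E
```

```text
[0.5904381  0.19912076 0.28368394] [-0.11814912  1.07466151  0.55026996] [ 0.0012  0.0005 -0.0013  0.0528  0.3645 -0.148 ] [ 0.0013  0.0575 -0.0013  0.0528  0.3645 -0.148 ]
```

View pics/side1.png

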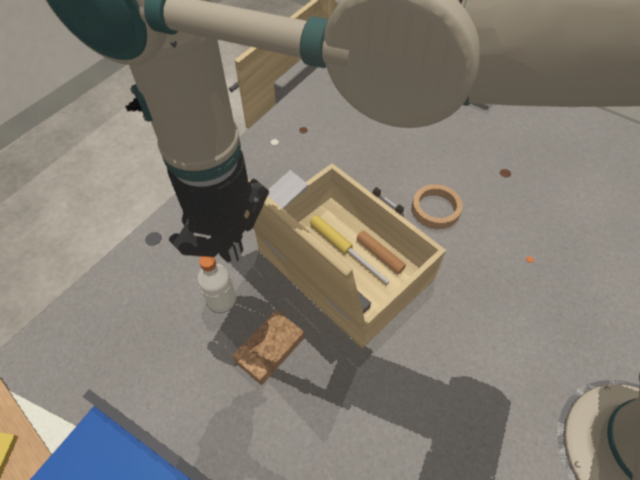

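Fingers are at about (235,250), behind the lid and clear above the bottle. Next I push slowly, in stages.

Call:
move_arm --plan '[[[0,0.015,0,0,0,0,0],[0,0.03,0,0,0,0,0],[0,0.04,0,0,0,0,0],[0,0.048,0,0,0,0,0],[0,0.056,0,0,0,0,0],[0,0.064,0,0,0,0,0],[0,0.072,0,0,0,0,0],[0,0.08,0,0,0,0,0]]]'

```text
t: 4.15
ee_pos: [0.5782, 0.1229, 0.2909]
ee_rot: [0.996, -0.088, 0.002, -0.003]
force: [-5.3, 4.8, 21.1]
width: 0.0001
```

Call:
move_arm --plan '[[[0,0.009,0,0,0,0,0],[0,0.018,0,0,0,0,0],[0,0.027,0,0,0,0,0],[0,0.036,0,0,0,0,0],[0,0.045,0,0,0,0,0],[0,0.054,0,0,0,0,0],[0,0.063,0,0,0,0,0],[0,0.072,0,0,0,0,0]]]'

```text
t: 5.15
ee_pos: [0.5653, 0.0514, 0.2895]
ee_rot: [0.996, -0.088, 0.001, -0.003]
force: [-0.3, 0.6, -0.1]
width: 0.0001
```

```bash
python3 - <<'E'
from h import *
s=ctrl.state();print(s["ee_pos"],s["force"],to(cw([.035,0,.285])))
save("top","top2")
E
```

```text
[0.56533211 0.05144641 0.28947316] [-0.34926244  0.6489059  -0.14998067] [ 0.0004  0.0408  0.0042 -0.3917 -0.0972 -0.0843]
```

View pics/top2.png

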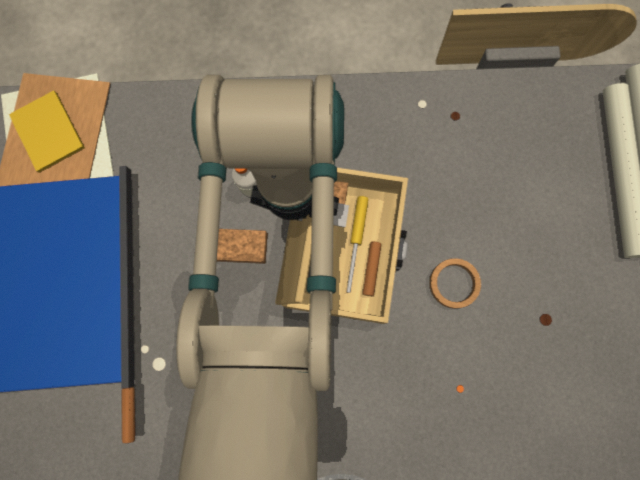

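The top view is mostly hidden by the arm. The lid strip near (278,305) to (300,235) looks close to upright. The force fell from 21 N (upward) to about 0, so I check from the side.

```bash
python3 - <<'E'
from h import *
d=save("side","side2")
cv2.imwrite("pics/side2c.png",cv2.resize(cv2.imread("pics/side2.png")[80:380,130:480],None,fx=2,fy=2))
for a in (1.65,1.57,1.5,1.45,1.4,1.3,1.2):
  print(a,[proj("side2",cw([.1-.23*np.cos(a)+t*np.sin(a),.14,.102+.23*np.sin(a)+t*np.cos(a)])).round(0) for t in(0,.012)])
E
```

```text
1.65 [array([374., 253.]), array([367., 259.])]
1.57 [array([385., 243.]), array([378., 249.])]
1.5 [array([394., 236.]), array([387., 241.])]
1.45 [array([400., 231.]), array([394., 236.])]
1.4 [array([406., 226.]), array([400., 231.])]
1.3 [array([417., 218.]), array([412., 222.])]
1.2 [array([427., 212.]), array([422., 215.])]
```

View pics/side2c.png

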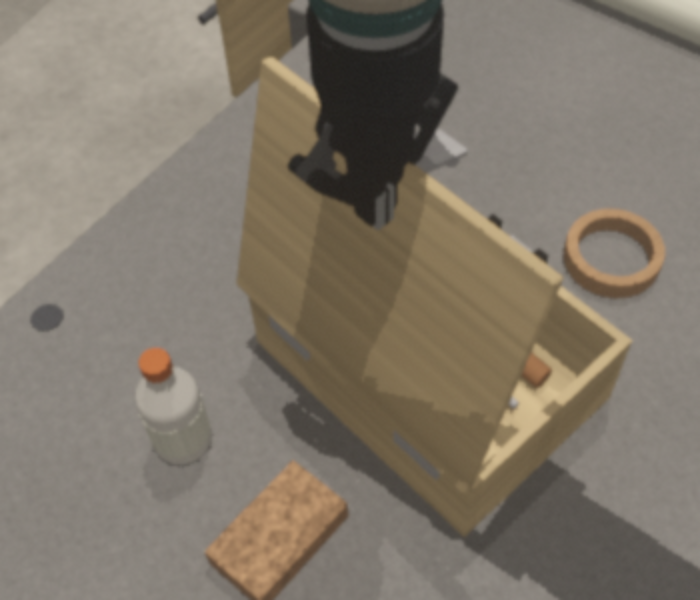

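The lid's front corner is at crop (558,278), full (409,219), so the lid is at about 1.37 and moving well. I push on a little further and then retreat.

Call:
move_arm --plan '[[[0,0.007,0,0,0,0,0],[0,0.014,0,0,0,0,0],[0,0.021,0,0,0,0,0],[0,0.028,0,0,0,0,0],[0,0.035,0,0,0,0,0],[0,0.042,0,0,0,0,0],[0,0.046,0,0,0,0,0],[0,0.048,0,0,0,0,0]]]'

```text
t: 6.25
ee_pos: [0.5567, 0.003, 0.2893]
ee_rot: [0.996, -0.088, 0.001, -0.003]
force: [-0.6, 0.5, 0.6]
width: -0.0
```

```bash
python3 - <<'E'
from h import *
d=save("side","side3")
s=ctrl.state();print(s["t"],s["ee_pos"],s["force"],to(cw([.035,0,.285])))
cv2.imwrite("pics/side3c.png",cv2.resize(cv2.imread("pics/side3.png")[80:380,130:480],None,fx=2,fy=2))
for a in (1.3,1.2,1.1,1,.9,.8):
  print(a,[((proj("side3",cw([.1-.23*np.cos(a)+t*np.sin(a),.14,.102+.23*np.sin(a)+t*np.cos(a)]))-(130,80))*2).round(0) for t in(0,.012)])
E
```

```text
6.3 [0.55664362 0.00295506 0.28934149] [-0.48427614 -0.53005412  0.16667043] [ 0.0005 -0.0085  0.0044 -0.2982 -0.0866 -0.1646]
1.3 [array([574., 276.]), array([563., 284.])]
1.2 [array([595., 263.]), array([585., 269.])]
1.1 [array([612., 254.]), array([604., 258.])]
1 [array([628., 248.]), array([620., 250.])]
0.9 [array([641., 245.]), array([635., 246.])]
0.8 [array([651., 245.]), array([646., 244.])]
```

View pics/side3c.png

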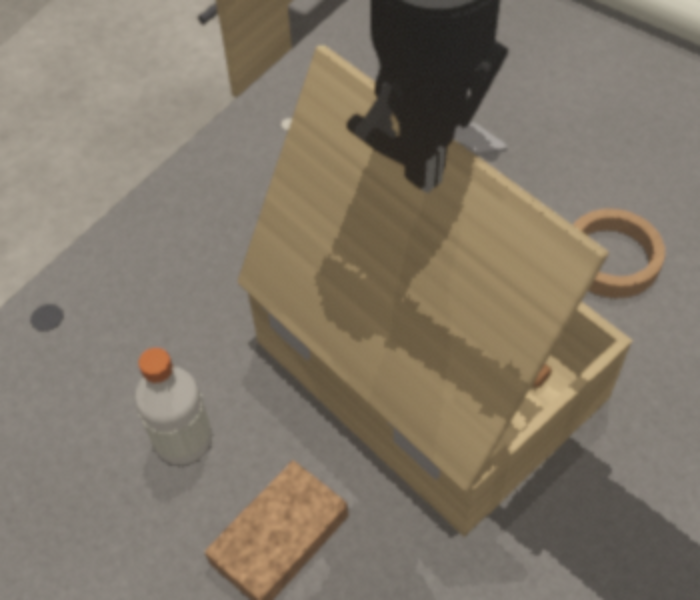

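The lid corner is at crop (605,252), about 1.1 rad. One last small push, then I back off.

Call:
move_arm --plan '[[[0,0.008,0,0,0,0,0],[0,0.016,0,0,0,0,0],[0,0.006,0,0,0,0,0],[0,-0.03,-0.01,0,0,0,0],[0,-0.06,-0.05,0,0,0,0],[0,-0.07,-0.1,0,0,0,0],[0,-0.07,-0.15,0,0,0,0],[0,-0.07,-0.16,0,0,0,0]]]'

```text
t: 7.3
ee_pos: [0.5694, 0.0722, 0.4537]
ee_rot: [0.996, -0.088, 0.005, -0.003]
force: [0.0, -0.6, 0.2]
width: -0.0003
```

```bash
python3 - <<'E'
from h import *
d=save("side","side4")
s=ctrl.state();print(s["t"],s["ee_pos"],s["force"],to(cw([-.122,0,.45])))
cv2.imwrite("pics/side4c.png",cv2.resize(cv2.imread("pics/side4.png")[80:380,130:480],None,fx=2,fy=2))
for a in (1,.8,.6,.4,.2,.14,.06,0):
  print(a,[((proj("side4",cw([.1-.23*np.cos(a)+t*np.sin(a),.14,.102+.23*np.sin(a)+t*np.cos(a)]))-(130,80))*2).round(0) for t in(0,.012)])
E
```

```text
7.35 [0.56935577 0.07191756 0.45284769] [-0.20943904 -0.0199172  -0.46203381] [ 4.000e-04  2.186e-01  1.400e-03 -3.854e-01 -4.162e-01 -1.140e-01]
1 [array([628., 248.]), array([620., 250.])]
0.8 [array([651., 245.]), array([646., 244.])]
0.6 [array([665., 252.]), array([662., 249.])]
0.4 [array([669., 268.]), array([669., 263.])]
0.2 [array([666., 291.]), array([668., 284.])]
0.14 [array([664., 299.]), array([666., 292.])]
0.06 [array([660., 310.]), array([663., 302.])]
0 [array([657., 318.]), array([660., 311.])]
```

View pics/side4c.png

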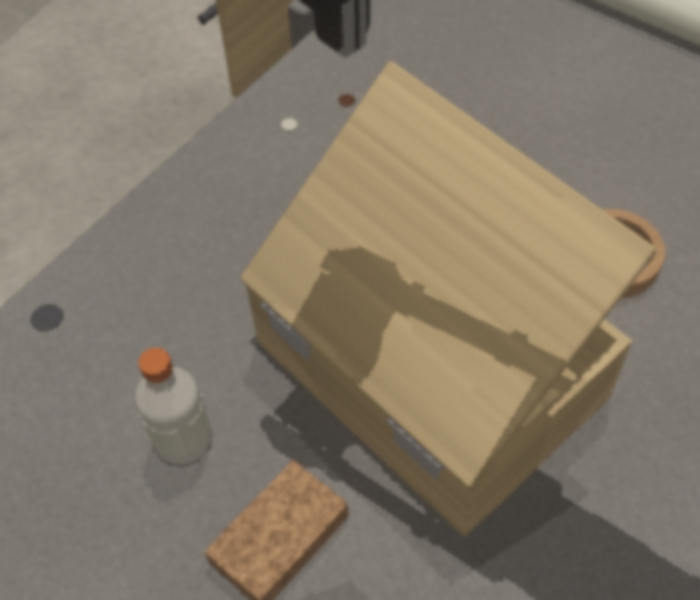

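The lid (corner about (652,245), roughly 0.75) is falling freely. I move high to over the front edge while it settles.

Call:
move_arm --plan '[[[0,0,0,0,0,0,0],[0,0,0,0,0,0,0],[0,0.04,0,0,0,0,0],[0,0.08,0,0,0,0,0],[0,0.12,0,0,0,0,0],[0,0.16,0,0,0,0,0],[0,0.2,0,0,0,0,0],[0,0.211,0,0,0,0,0]]]'

```text
t: 8.35
ee_pos: [0.5317, -0.1377, 0.4499]
ee_rot: [0.996, -0.089, 0.002, -0.003]
force: [0.9, 0.5, -0.1]
width: 0.0001
```

Call:
move_arm --plan '[[[0,0,0,0,0,0,0],[0,0,0,0,0,0,0],[0,0,0,0,0,0,0],[0,0,0,0,0,0,0],[0,0,0,0,0,0,0],[0,0,0,0,0,0,0],[0,0,0,0,0,0,0],[0,0,0,0,0,0,0]]]'

```text
t: 9.35
ee_pos: [0.5317, -0.1378, 0.4499]
ee_rot: [0.996, -0.089, 0.002, -0.003]
force: [0.4, -0.0, 0.0]
width: 0.0002
```

```bash
python3 - <<'E'
from h import *
d=save("side","side5")
s=ctrl.state();print(s["t"],s["ee_pos"],s["force"],to(cw([-.114,0,.2])))
cv2.imwrite("pics/side5c.png",cv2.resize(cv2.imread("pics/side5.png")[80:380,130:480],None,fx=2,fy=2))
E
```

```text
9.4 [ 0.53171163 -0.13777084  0.44985498] [ 0.29858205  1.11018826 -0.668798  ] [-3.000e-04 -7.000e-04  2.499e-01 -4.023e-01 -2.469e-01 -2.984e-01]
```

View pics/side5c.png

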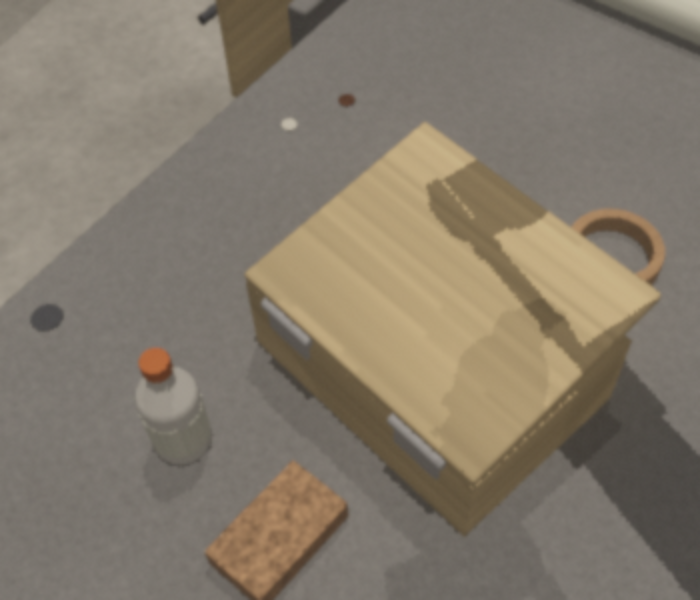

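The corner at (660,294) matches the ajar rest of about 0.14, and the bottle and block look unmoved. Now I descend.

Call:
move_arm --plan '[[[0,0,0.05,0,0,0,0],[0,0,0.1,0,0,0,0],[0,0,0.15,0,0,0,0],[0,0,0.2,0,0,0,0],[0,0,0.24,0,0,0,0],[0,0,0.265,0,0,0,0],[0,0,0.28,0,0,0,0],[0,0,0.28,0,0,0,0]]]'

```text
t: 10.4
ee_pos: [0.5329, -0.136, 0.1692]
ee_rot: [0.996, -0.089, 0.002, -0.004]
force: [-0.0, 0.2, 0.8]
width: -0.0001
```

Call:
move_arm --plan '[[[0,0,0.003,0,0,0,0],[0,0,0.006,0,0,0,0],[0,0,0.009,0,0,0,0],[0,0,0.012,0,0,0,0],[0,0,0.015,0,0,0,0],[0,0,0.018,0,0,0,0],[0,0,0.021,0,0,0,0],[0,0,0.021,0,0,0,0]]]'

```text
t: 11.4
ee_pos: [0.5328, -0.1357, 0.1479]
ee_rot: [0.996, -0.089, 0.001, -0.004]
force: [-0.5, -0.5, -0.4]
width: -0.0
```

Contact is close. I go down in 1.5 mm steps.

Call:
move_arm --plan '[[[0,0,0.001,0,0,0,0],[0,0,0.002,0,0,0,0],[0,0,0.003,0,0,0,0],[0,0,0.004,0,0,0,0],[0,0,0.005,0,0,0,0],[0,0,0.006,0,0,0,0]]]'

```text
t: 12.15
ee_pos: [0.5329, -0.1359, 0.1436]
ee_rot: [0.996, -0.089, 0.002, -0.003]
force: [-3.3, 1.5, 13.7]
width: -0.0001
```

Call:
move_arm --plan '[[[0,0,0.001,0,0,0,0],[0,0,0.002,0,0,0,0],[0,0,0.003,0,0,0,0],[0,0,0.004,0,0,0,0]]]'

```text
t: 12.65
ee_pos: [0.5328, -0.1362, 0.1416]
ee_rot: [0.996, -0.089, 0.002, -0.003]
force: [-3.6, -0.4, 11.4]
width: 0.0002
```

Call:
move_arm --plan '[[[0,0,0.002,0,0,0,0],[0,0,0.003,0,0,0,0],[0,0,0.004,0,0,0,0],[0,0,0.0045,0,0,0,0]]]'

```text
t: 13.15
ee_pos: [0.5327, -0.1367, 0.1383]
ee_rot: [0.996, -0.089, 0.003, -0.002]
force: [-1.9, -0.8, 6.2]
width: 0.0002
```

Call:
move_arm --plan '[[[0,0,0.002,0,0,0,0],[0,0,0.003,0,0,0,0],[0,0,0.004,0,0,0,0],[0,0,0.0045,0,0,0,0]]]'

```text
t: 13.65
ee_pos: [0.5329, -0.137, 0.1337]
ee_rot: [0.996, -0.089, 0.003, -0.002]
force: [-0.2, -1.4, 1.8]
width: 0.0002
```

The force has dropped, so the catch has snapped. I continue down to the buffers.

Call:
move_arm --plan '[[[0,0,0.001,0,0,0,0],[0,0,0.002,0,0,0,0],[0,0,0.003,0,0,0,0],[0,0,0.003,0,0,0,0]]]'

```text
t: 14.15
ee_pos: [0.5328, -0.1367, 0.1303]
ee_rot: [0.996, -0.089, 0.003, -0.002]
force: [0.7, -0.4, 0.6]
width: -0.0
```

Call:
move_arm --plan '[[[0,0,0.001,0,0,0,0],[0,0,0.002,0,0,0,0],[0,0,0.003,0,0,0,0],[0,0,0.003,0,0,0,0]]]'

```text
t: 14.65
ee_pos: [0.5327, -0.1367, 0.1272]
ee_rot: [0.996, -0.089, 0.002, -0.002]
force: [0.4, 1.0, 0.5]
width: -0.0001
```

Call:
move_arm --plan '[[[0,0,0.001,0,0,0,0],[0,0,0.002,0,0,0,0],[0,0,0.003,0,0,0,0],[0,0,0.003,0,0,0,0]]]'

```text
t: 15.15
ee_pos: [0.5326, -0.1366, 0.1241]
ee_rot: [0.996, -0.089, 0.002, -0.002]
force: [-0.1, 0.4, -0.3]
width: 0.0002
```

Call:
move_arm --plan '[[[0,0,0.001,0,0,0,0],[0,0,0.002,0,0,0,0],[0,0,0.003,0,0,0,0],[0,0,0.003,0,0,0,0]]]'

```text
t: 15.65
ee_pos: [0.5329, -0.1368, 0.1233]
ee_rot: [0.996, -0.089, 0.003, -0.002]
force: [-3.5, 1.2, 11.7]
width: 0.0001
```

Call:
move_arm --plan '[[[0,0,0.001,0,0,0,0],[0,0,0.002,0,0,0,0],[0,0,0.0025,0,0,0,0],[0,0,0.0025,0,0,0,0]]]'

```text
t: 16.15
ee_pos: [0.5328, -0.1368, 0.1233]
ee_rot: [0.996, -0.089, 0.004, -0.001]
force: [-4.3, 1.9, 15.2]
width: 0.0002
```

The stop is at z 0.123, about 9 mm above level (0.04 rad). Stiffness is about 6.3 N/mm, so 3.2 mm gives roughly 20 N.

Call:
move_arm --plan '[[[0,0,0.0025,0,0,0,0],[0,0,0.003,0,0,0,0],[0,0,0.0032,0,0,0,0],[0,0,0.0032,0,0,0,0],[0,0,0.0032,0,0,0,0],[0,0,0.0032,0,0,0,0],[0,0,0.0032,0,0,0,0],[0,0,0.0032,0,0,0,0]]]'

```text
t: 17.15
ee_pos: [0.5329, -0.1368, 0.1232]
ee_rot: [0.996, -0.089, 0.004, -0.001]
force: [-5.6, 1.2, 19.1]
width: 0.0005
```

Call:
move_arm --plan '[[[0,0,0.0033,0,0,0,0],[0,0,0.0033,0,0,0,0],[0,0,0.0033,0,0,0,0],[0,0,0.0033,0,0,0,0],[0,0,0.0033,0,0,0,0]]]'

```text
t: 17.77
ee_pos: [0.5329, -0.1369, 0.1232]
ee_rot: [0.996, -0.089, 0.005, -0.001]
force: [-6.1, 2.3, 19.8]
width: 0.0001
```

Call:
move_arm --plan '[[[0,0,0,0,0,0,0],[0,0,-0.005,0,0,0,0],[0,0,-0.02,0,0,0,0],[0,0,-0.06,0,0,0,0],[0,0,-0.12,0,0,0,0],[0,0,-0.18,0,0,0,0],[0,0,-0.24,0,0,0,0],[0,0,-0.24,0,0,0,0]]]'

```text
t: 18.77
ee_pos: [0.5324, -0.1378, 0.3695]
ee_rot: [0.996, -0.089, 0.011, 0.001]
force: [-0.5, -0.1, 0.2]
width: -0.0
```

```bash
python3 - <<'E'
from h import *
d=save("side","side6")
s=ctrl.state();print(s["t"],s["ee_pos"],s["force"])
cv2.imwrite("pics/side6c.png",cv2.resize(cv2.imread("pics/side6.png")[80:380,130:480],None,fx=2,fy=2))
E
```

```text
18.825 [ 0.53121356 -0.13730975  0.36616611] [-0.6779878 -0.5587933 -0.5423335]
```

View pics/side6c.png

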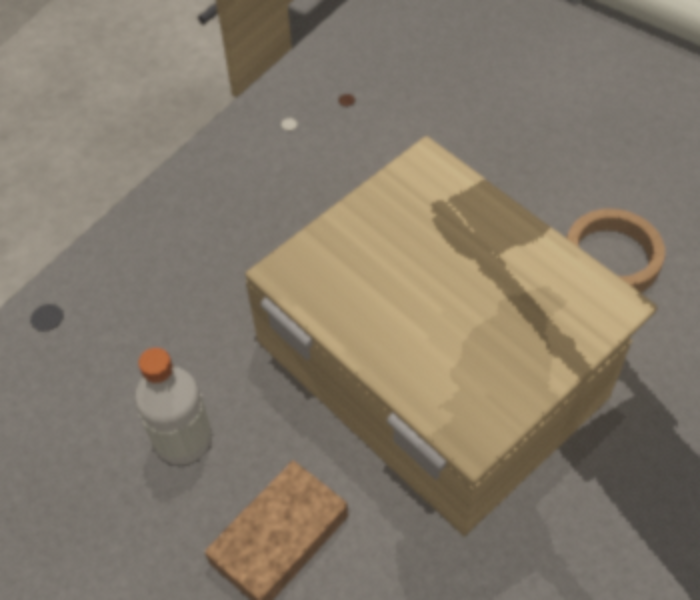

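The lid lies shut: its corner moved from (660,294) to (655,308), about 0.03 to 0.04 rad. The bottle, block and tape are where they were, and the arm is clear.

```bash
python3 -c "
from cell import ctrl
print(ctrl.finish_job())"
```

```text
the job is handed in; nothing more can be done
None
```

The tool chest is closed and the job is handed in; `finish_job` gave no verdict.

- **Pushing over:** I pushed the lid from behind with shut fingers to about 1.05 rad, then backed off. It fell on its own to the ajar rest at about 0.14 rad.
- **Latching:** I pressed the middle of the front edge down until the catch snapped. The force peaked at about 14 N, then fell to about 0. The lid met its stop with the fingertip at z = 0.123 m, about 0.04 rad.
- **Seating:** I held it there at 19–20 N (about 20.5 N with the sideways part) for over a second, then lifted clear.

**Last checks:** the final picture shows the lid shut at about 0.03–0.04 rad. The tape roll, glue bottle and sanding block look unmoved, and the force on the tool is about 0.

**Off plan:** during the first push a reading of about 22 N, mostly upward, appeared as the lid's edge met the gripper. That is more than the 3–10 N expected. All readings stayed under 30 N, but I only saw the force at the end of each move, so a short peak in between would not have shown.

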